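# Scoop grinding balls from their box and hold the load level over the bowl

### The job

Swing the clear lid of the grey storage box up until it stands open by itself, take the steel scoop by its black grip and scoop at least three of the five white ceramic grinding balls out of the box. Carry the load level to the white porcelain bowl and finish there, still holding the scoop level and steady in the air, its pan centred over the bowl and about a hand's breadth above the rim, so that the balls can be counted before they are tipped in. Touch the balls with nothing but the scoop, spill none outside the box, leave the lid open, and leave the bowl and the other things on the table where they stand.

Things in the scene. Friction and masses are not known exactly. Their poses are not given: they have to be found in the camera images.
- box: Fixed grey plastic storage box, 220 mm long (its x), 124 mm wide (its y), 45 mm high, walls 4 mm thick. Origin: centre of its underside, on the table; x points lengthwise to the hinge end (far from the robot), z up.
- box_in (a point): Centre of the box's inner floor, 4 mm above the table, axes as the box. Inside length 212 mm, upright end walls; floor flat for y from -36 to 36 mm, beyond that rising at 45 degrees to the side walls (22 mm up there). At the start all balls lie on the flat floor in the hinge half, x from 28 to 94 mm; the half near the robot is empty.
- lid (a joint): Hinge of the box's clear lid (4 mm thick, blue frame, 220 x 124 mm, 100 g), which lies on the box rim: 0 shut, grows as it opens upward about the hinge end, 1.57 upright, stops at 1.9. The hinge is stiff (about 0.17 N m): the lid stays wherever it is left. It counts as open beyond 1.2 rad.
- lid_handle (a point): Where to grip the blue finger tab that sticks out level from the middle of the lid's front edge, over the table: tab 24 mm wide (along the box's y), 10 mm thick, 36 mm long; this point lies 20 mm ahead of the edge, 240 mm from the hinge line, 48 mm above the table when shut. Pinch it from above across its width. Moves with the lid: on top of it when upright.
- lid_hinge (a point): Point on the lid's hinge line, at the middle of the box's far end, 45 mm above the table; the hinge line runs along the box's y.
- scoop: Loose sheet-steel scoop with a cranked handle, 140 g, standing flat on the table. Origin: centre of the pan's flat underside; x points to the open lip, z up (level when z is vertical). Back wall at x = -44 mm, 26 mm high; a thin stem climbs steeply from it to the grip (x = -62 mm at the height of the grip).
- scoop_lip (a point): Middle of the scoop's lip edge, 42 mm ahead of the scoop's origin, axes as the scoop. Pan floor 64 mm wide, 2 mm thick; lip 0.8 mm thick at the edge, rising to a 2.7 mm ridge 7 mm behind it. Cheeks rise from the floor's sides outward at 45 degrees to 20 mm high (pan 107 mm wide there), raked back at the front.
- scoop_grip (a point): Middle of the scoop's black grip, a level bar along the scoop's x, 70 mm long, 18 mm wide (y), 18 mm high; this point lies 95 mm behind and 76 mm above the scoop's origin. Take it from above across its width.
- bowl: Loose round white porcelain bowl, 113 mm across, rim 48 mm high. Origin: centre of its underside. It must not be moved.
- ball_1: Smooth white ceramic grinding ball, 20 mm across, 16 g, slippery (friction about 0.25). Origin: its centre.
- ball_2: Smooth white ceramic grinding ball, 20 mm across, 16 g, slippery (friction about 0.25). Origin: its centre.
- ball_3: Smooth white ceramic grinding ball, 20 mm across, 16 g, slippery (friction about 0.25). Origin: its centre.
- ball_4: Smooth white ceramic grinding ball, 20 mm across, 16 g, slippery (friction about 0.25). Origin: its centre.
- ball_5: Smooth white ceramic grinding ball, 20 mm across, 16 g, slippery (friction about 0.25). Origin: its centre.
- dropper: Bystander: small white dropper bottle with a red bulb, 37 mm across, 102 mm high, origin at its foot. Leave it alone.
- petri: Bystander: closed petri dish, 91 mm across, 16 mm high, origin at its foot. Leave it alone.
- beaker: Bystander: small glass beaker, 53 mm across, 64 mm high, origin at its foot. Leave it alone.
There are look-alikes about, which are no part of the job. What is shaped like the bowl but green or orange is not meant.

How it is judged (in metres and radians):
On the way, in this order (a step that is already met when the one before it is completed fails the run):
1. the lid stands open (beyond 1.2 rad) (value of joint lid above 1.2 rad), for 0.2 s.
2. the scoop is lifted clear of the box with at least three balls in its pan (height (world z) of scoop above 0.055 m and (((x of ball_1 in the frame of scoop between -0.044 and 0.044 m and y of ball_1 in the frame of scoop between -0.05 and 0.05 m and z of ball_1 in the frame of scoop between 0.002 and 0.042 m) and (x of ball_2 in the frame of scoop between -0.044 and 0.044 m and y of ball_2 in the frame of scoop between -0.05 and 0.05 m and z of ball_2 in the frame of scoop between 0.002 and 0.042 m) and (x of ball_3 in the frame of scoop between -0.044 and 0.044 m and y of ball_3 in the frame of scoop between -0.05 and 0.05 m and z of ball_3 in the frame of scoop between 0.002 and 0.042 m)) or ((x of ball_1 in the frame of scoop between -0.044 and 0.044 m and y of ball_1 in the frame of scoop between -0.05 and 0.05 m and z of ball_1 in the frame of scoop between 0.002 and 0.042 m) and (x of ball_2 in the frame of scoop between -0.044 and 0.044 m and y of ball_2 in the frame of scoop between -0.05 and 0.05 m and z of ball_2 in the frame of scoop between 0.002 and 0.042 m) and (x of ball_4 in the frame of scoop between -0.044 and 0.044 m and y of ball_4 in the frame of scoop between -0.05 and 0.05 m and z of ball_4 in the frame of scoop between 0.002 and 0.042 m)) or ((x of ball_1 in the frame of scoop between -0.044 and 0.044 m and y of ball_1 in the frame of scoop between -0.05 and 0.05 m and z of ball_1 in the frame of scoop between 0.002 and 0.042 m) and (x of ball_2 in the frame of scoop between -0.044 and 0.044 m and y of ball_2 in the frame of scoop between -0.05 and 0.05 m and z of ball_2 in the frame of scoop between 0.002 and 0.042 m) and (x of ball_5 in the frame of scoop between -0.044 and 0.044 m and y of ball_5 in the frame of scoop between -0.05 and 0.05 m and z of ball_5 in the frame of scoop between 0.002 and 0.042 m)) or ((x of ball_1 in the frame of scoop between -0.044 and 0.044 m and y of ball_1 in the frame of scoop between -0.05 and 0.05 m and z of ball_1 in the frame of scoop between 0.002 and 0.042 m) and (x of ball_3 in the frame of scoop between -0.044 and 0.044 m and y of ball_3 in the frame of scoop between -0.05 and 0.05 m and z of ball_3 in the frame of scoop between 0.002 and 0.042 m) and (x of ball_4 in the frame of scoop between -0.044 and 0.044 m and y of ball_4 in the frame of scoop between -0.05 and 0.05 m and z of ball_4 in the frame of scoop between 0.002 and 0.042 m)) or ((x of ball_1 in the frame of scoop between -0.044 and 0.044 m and y of ball_1 in the frame of scoop between -0.05 and 0.05 m and z of ball_1 in the frame of scoop between 0.002 and 0.042 m) and (x of ball_3 in the frame of scoop between -0.044 and 0.044 m and y of ball_3 in the frame of scoop between -0.05 and 0.05 m and z of ball_3 in the frame of scoop between 0.002 and 0.042 m) and (x of ball_5 in the frame of scoop between -0.044 and 0.044 m and y of ball_5 in the frame of scoop between -0.05 and 0.05 m and z of ball_5 in the frame of scoop between 0.002 and 0.042 m)) or ((x of ball_1 in the frame of scoop between -0.044 and 0.044 m and y of ball_1 in the frame of scoop between -0.05 and 0.05 m and z of ball_1 in the frame of scoop between 0.002 and 0.042 m) and (x of ball_4 in the frame of scoop between -0.044 and 0.044 m and y of ball_4 in the frame of scoop between -0.05 and 0.05 m and z of ball_4 in the frame of scoop between 0.002 and 0.042 m) and (x of ball_5 in the frame of scoop between -0.044 and 0.044 m and y of ball_5 in the frame of scoop between -0.05 and 0.05 m and z of ball_5 in the frame of scoop between 0.002 and 0.042 m)) or ((x of ball_2 in the frame of scoop between -0.044 and 0.044 m and y of ball_2 in the frame of scoop between -0.05 and 0.05 m and z of ball_2 in the frame of scoop between 0.002 and 0.042 m) and (x of ball_3 in the frame of scoop between -0.044 and 0.044 m and y of ball_3 in the frame of scoop between -0.05 and 0.05 m and z of ball_3 in the frame of scoop between 0.002 and 0.042 m) and (x of ball_4 in the frame of scoop between -0.044 and 0.044 m and y of ball_4 in the frame of scoop between -0.05 and 0.05 m and z of ball_4 in the frame of scoop between 0.002 and 0.042 m)) or ((x of ball_2 in the frame of scoop between -0.044 and 0.044 m and y of ball_2 in the frame of scoop between -0.05 and 0.05 m and z of ball_2 in the frame of scoop between 0.002 and 0.042 m) and (x of ball_3 in the frame of scoop between -0.044 and 0.044 m and y of ball_3 in the frame of scoop between -0.05 and 0.05 m and z of ball_3 in the frame of scoop between 0.002 and 0.042 m) and (x of ball_5 in the frame of scoop between -0.044 and 0.044 m and y of ball_5 in the frame of scoop between -0.05 and 0.05 m and z of ball_5 in the frame of scoop between 0.002 and 0.042 m)) or ((x of ball_2 in the frame of scoop between -0.044 and 0.044 m and y of ball_2 in the frame of scoop between -0.05 and 0.05 m and z of ball_2 in the frame of scoop between 0.002 and 0.042 m) and (x of ball_4 in the frame of scoop between -0.044 and 0.044 m and y of ball_4 in the frame of scoop between -0.05 and 0.05 m and z of ball_4 in the frame of scoop between 0.002 and 0.042 m) and (x of ball_5 in the frame of scoop between -0.044 and 0.044 m and y of ball_5 in the frame of scoop between -0.05 and 0.05 m and z of ball_5 in the frame of scoop between 0.002 and 0.042 m)) or ((x of ball_3 in the frame of scoop between -0.044 and 0.044 m and y of ball_3 in the frame of scoop between -0.05 and 0.05 m and z of ball_3 in the frame of scoop between 0.002 and 0.042 m) and (x of ball_4 in the frame of scoop between -0.044 and 0.044 m and y of ball_4 in the frame of scoop between -0.05 and 0.05 m and z of ball_4 in the frame of scoop between 0.002 and 0.042 m) and (x of ball_5 in the frame of scoop between -0.044 and 0.044 m and y of ball_5 in the frame of scoop between -0.05 and 0.05 m and z of ball_5 in the frame of scoop between 0.002 and 0.042 m))) and contact force between scoop and box below 0.05 N), for 0.2 s.
At the end, for the whole second after the job is handed in: Held still (20 mm/s) and level (0.15 rad) by the gripper alone, pan centre within 40 mm of the bowl centre from above, pan underside 75 to 220 mm above the table; at least 3 balls in the pan, the rest in the box; lid beyond 1.2 rad; bowl and bystanders within 25 mm of their starts ((((x of ball_1 in the frame of scoop between -0.044 and 0.044 m and y of ball_1 in the frame of scoop between -0.05 and 0.05 m and z of ball_1 in the frame of scoop between 0.002 and 0.042 m) and (x of ball_2 in the frame of scoop between -0.044 and 0.044 m and y of ball_2 in the frame of scoop between -0.05 and 0.05 m and z of ball_2 in the frame of scoop between 0.002 and 0.042 m) and (x of ball_3 in the frame of scoop between -0.044 and 0.044 m and y of ball_3 in the frame of scoop between -0.05 and 0.05 m and z of ball_3 in the frame of scoop between 0.002 and 0.042 m)) or ((x of ball_1 in the frame of scoop between -0.044 and 0.044 m and y of ball_1 in the frame of scoop between -0.05 and 0.05 m and z of ball_1 in the frame of scoop between 0.002 and 0.042 m) and (x of ball_2 in the frame of scoop between -0.044 and 0.044 m and y of ball_2 in the frame of scoop between -0.05 and 0.05 m and z of ball_2 in the frame of scoop between 0.002 and 0.042 m) and (x of ball_4 in the frame of scoop between -0.044 and 0.044 m and y of ball_4 in the frame of scoop between -0.05 and 0.05 m and z of ball_4 in the frame of scoop between 0.002 and 0.042 m)) or ((x of ball_1 in the frame of scoop between -0.044 and 0.044 m and y of ball_1 in the frame of scoop between -0.05 and 0.05 m and z of ball_1 in the frame of scoop between 0.002 and 0.042 m) and (x of ball_2 in the frame of scoop between -0.044 and 0.044 m and y of ball_2 in the frame of scoop between -0.05 and 0.05 m and z of ball_2 in the frame of scoop between 0.002 and 0.042 m) and (x of ball_5 in the frame of scoop between -0.044 and 0.044 m and y of ball_5 in the frame of scoop between -0.05 and 0.05 m and z of ball_5 in the frame of scoop between 0.002 and 0.042 m)) or ((x of ball_1 in the frame of scoop between -0.044 and 0.044 m and y of ball_1 in the frame of scoop between -0.05 and 0.05 m and z of ball_1 in the frame of scoop between 0.002 and 0.042 m) and (x of ball_3 in the frame of scoop between -0.044 and 0.044 m and y of ball_3 in the frame of scoop between -0.05 and 0.05 m and z of ball_3 in the frame of scoop between 0.002 and 0.042 m) and (x of ball_4 in the frame of scoop between -0.044 and 0.044 m and y of ball_4 in the frame of scoop between -0.05 and 0.05 m and z of ball_4 in the frame of scoop between 0.002 and 0.042 m)) or ((x of ball_1 in the frame of scoop between -0.044 and 0.044 m and y of ball_1 in the frame of scoop between -0.05 and 0.05 m and z of ball_1 in the frame of scoop between 0.002 and 0.042 m) and (x of ball_3 in the frame of scoop between -0.044 and 0.044 m and y of ball_3 in the frame of scoop between -0.05 and 0.05 m and z of ball_3 in the frame of scoop between 0.002 and 0.042 m) and (x of ball_5 in the frame of scoop between -0.044 and 0.044 m and y of ball_5 in the frame of scoop between -0.05 and 0.05 m and z of ball_5 in the frame of scoop between 0.002 and 0.042 m)) or ((x of ball_1 in the frame of scoop between -0.044 and 0.044 m and y of ball_1 in the frame of scoop between -0.05 and 0.05 m and z of ball_1 in the frame of scoop between 0.002 and 0.042 m) and (x of ball_4 in the frame of scoop between -0.044 and 0.044 m and y of ball_4 in the frame of scoop between -0.05 and 0.05 m and z of ball_4 in the frame of scoop between 0.002 and 0.042 m) and (x of ball_5 in the frame of scoop between -0.044 and 0.044 m and y of ball_5 in the frame of scoop between -0.05 and 0.05 m and z of ball_5 in the frame of scoop between 0.002 and 0.042 m)) or ((x of ball_2 in the frame of scoop between -0.044 and 0.044 m and y of ball_2 in the frame of scoop between -0.05 and 0.05 m and z of ball_2 in the frame of scoop between 0.002 and 0.042 m) and (x of ball_3 in the frame of scoop between -0.044 and 0.044 m and y of ball_3 in the frame of scoop between -0.05 and 0.05 m and z of ball_3 in the frame of scoop between 0.002 and 0.042 m) and (x of ball_4 in the frame of scoop between -0.044 and 0.044 m and y of ball_4 in the frame of scoop between -0.05 and 0.05 m and z of ball_4 in the frame of scoop between 0.002 and 0.042 m)) or ((x of ball_2 in the frame of scoop between -0.044 and 0.044 m and y of ball_2 in the frame of scoop between -0.05 and 0.05 m and z of ball_2 in the frame of scoop between 0.002 and 0.042 m) and (x of ball_3 in the frame of scoop between -0.044 and 0.044 m and y of ball_3 in the frame of scoop between -0.05 and 0.05 m and z of ball_3 in the frame of scoop between 0.002 and 0.042 m) and (x of ball_5 in the frame of scoop between -0.044 and 0.044 m and y of ball_5 in the frame of scoop between -0.05 and 0.05 m and z of ball_5 in the frame of scoop between 0.002 and 0.042 m)) or ((x of ball_2 in the frame of scoop between -0.044 and 0.044 m and y of ball_2 in the frame of scoop between -0.05 and 0.05 m and z of ball_2 in the frame of scoop between 0.002 and 0.042 m) and (x of ball_4 in the frame of scoop between -0.044 and 0.044 m and y of ball_4 in the frame of scoop between -0.05 and 0.05 m and z of ball_4 in the frame of scoop between 0.002 and 0.042 m) and (x of ball_5 in the frame of scoop between -0.044 and 0.044 m and y of ball_5 in the frame of scoop between -0.05 and 0.05 m and z of ball_5 in the frame of scoop between 0.002 and 0.042 m)) or ((x of ball_3 in the frame of scoop between -0.044 and 0.044 m and y of ball_3 in the frame of scoop between -0.05 and 0.05 m and z of ball_3 in the frame of scoop between 0.002 and 0.042 m) and (x of ball_4 in the frame of scoop between -0.044 and 0.044 m and y of ball_4 in the frame of scoop between -0.05 and 0.05 m and z of ball_4 in the frame of scoop between 0.002 and 0.042 m) and (x of ball_5 in the frame of scoop between -0.044 and 0.044 m and y of ball_5 in the frame of scoop between -0.05 and 0.05 m and z of ball_5 in the frame of scoop between 0.002 and 0.042 m))) and ((x of ball_1 in the frame of scoop between -0.044 and 0.044 m and y of ball_1 in the frame of scoop between -0.05 and 0.05 m and z of ball_1 in the frame of scoop between 0.002 and 0.042 m) or (x of ball_1 in the frame of box between -0.107 and 0.107 m and y of ball_1 in the frame of box between -0.059 and 0.059 m and z of ball_1 in the frame of box between 0.005 and 0.045 m)) and ((x of ball_2 in the frame of scoop between -0.044 and 0.044 m and y of ball_2 in the frame of scoop between -0.05 and 0.05 m and z of ball_2 in the frame of scoop between 0.002 and 0.042 m) or (x of ball_2 in the frame of box between -0.107 and 0.107 m and y of ball_2 in the frame of box between -0.059 and 0.059 m and z of ball_2 in the frame of box between 0.005 and 0.045 m)) and ((x of ball_3 in the frame of scoop between -0.044 and 0.044 m and y of ball_3 in the frame of scoop between -0.05 and 0.05 m and z of ball_3 in the frame of scoop between 0.002 and 0.042 m) or (x of ball_3 in the frame of box between -0.107 and 0.107 m and y of ball_3 in the frame of box between -0.059 and 0.059 m and z of ball_3 in the frame of box between 0.005 and 0.045 m)) and ((x of ball_4 in the frame of scoop between -0.044 and 0.044 m and y of ball_4 in the frame of scoop between -0.05 and 0.05 m and z of ball_4 in the frame of scoop between 0.002 and 0.042 m) or (x of ball_4 in the frame of box between -0.107 and 0.107 m and y of ball_4 in the frame of box between -0.059 and 0.059 m and z of ball_4 in the frame of box between 0.005 and 0.045 m)) and ((x of ball_5 in the frame of scoop between -0.044 and 0.044 m and y of ball_5 in the frame of scoop between -0.05 and 0.05 m and z of ball_5 in the frame of scoop between 0.002 and 0.042 m) or (x of ball_5 in the frame of box between -0.107 and 0.107 m and y of ball_5 in the frame of box between -0.059 and 0.059 m and z of ball_5 in the frame of box between 0.005 and 0.045 m)) and contact force between the fingers and scoop above 1 N and angle between scoop's own z axis and vertical below 0.15 rad and linear speed of scoop below 0.02 m/s and angular speed of scoop below 0.1 rad/s and height (world z) of scoop between 0.075 and 0.22 m and horizontal distance between scoop and bowl below 0.04 m and contact force between scoop and bowl below 0.05 N and contact force between scoop and box below 0.05 N and value of joint lid above 1.2 rad and angle between bowl's own z axis and vertical below 0.1 rad and distance of each of bowl, dropper, petri, beaker from where it was at the start of the episode below 0.025 m); the arm keeps its last pose, push and grip.
It fails at once if a ball is touched by the gripper (more than 0.5 N) (contact force between the fingers and ball_1 above 0.5 N or contact force between the fingers and ball_2 above 0.5 N or contact force between the fingers and ball_3 above 0.5 N or contact force between the fingers and ball_4 above 0.5 N or contact force between the fingers and ball_5 above 0.5 N).
It fails at once if a ball falls outside the box onto the table or into the bowl (contact force between any of ball_1, ball_2, ball_3, ball_4, ball_5 and bowl above 0.02 N or (height (world z) of ball_1 below 0.0135 m and not (x of ball_1 in the frame of box between -0.107 and 0.107 m and y of ball_1 in the frame of box between -0.059 and 0.059 m and z of ball_1 in the frame of box between 0.005 and 0.045 m) and not (x of ball_1 in the frame of scoop between -0.044 and 0.044 m and y of ball_1 in the frame of scoop between -0.05 and 0.05 m and z of ball_1 in the frame of scoop between 0.002 and 0.042 m)) or (height (world z) of ball_2 below 0.0135 m and not (x of ball_2 in the frame of box between -0.107 and 0.107 m and y of ball_2 in the frame of box between -0.059 and 0.059 m and z of ball_2 in the frame of box between 0.005 and 0.045 m) and not (x of ball_2 in the frame of scoop between -0.044 and 0.044 m and y of ball_2 in the frame of scoop between -0.05 and 0.05 m and z of ball_2 in the frame of scoop between 0.002 and 0.042 m)) or (height (world z) of ball_3 below 0.0135 m and not (x of ball_3 in the frame of box between -0.107 and 0.107 m and y of ball_3 in the frame of box between -0.059 and 0.059 m and z of ball_3 in the frame of box between 0.005 and 0.045 m) and not (x of ball_3 in the frame of scoop between -0.044 and 0.044 m and y of ball_3 in the frame of scoop between -0.05 and 0.05 m and z of ball_3 in the frame of scoop between 0.002 and 0.042 m)) or (height (world z) of ball_4 below 0.0135 m and not (x of ball_4 in the frame of box between -0.107 and 0.107 m and y of ball_4 in the frame of box between -0.059 and 0.059 m and z of ball_4 in the frame of box between 0.005 and 0.045 m) and not (x of ball_4 in the frame of scoop between -0.044 and 0.044 m and y of ball_4 in the frame of scoop between -0.05 and 0.05 m and z of ball_4 in the frame of scoop between 0.002 and 0.042 m)) or (height (world z) of ball_5 below 0.0135 m and not (x of ball_5 in the frame of box between -0.107 and 0.107 m and y of ball_5 in the frame of box between -0.059 and 0.059 m and z of ball_5 in the frame of box between 0.005 and 0.045 m) and not (x of ball_5 in the frame of scoop between -0.044 and 0.044 m and y of ball_5 in the frame of scoop between -0.05 and 0.05 m and z of ball_5 in the frame of scoop between 0.002 and 0.042 m))).
It fails at once if the bowl or another bystander is shifted by more than 25 mm (distance of any of bowl, dropper, petri, beaker from where it was at the start of the episode above 0.025 m).
It also fails if it takes over 72 s, if anything falls off the work surface, if the arm or the gripper's body presses on something with over 40 N, if the wrist force passes 120 N, or if a joint passes its speed limit or range.

### The arm

A 6-joint arm with a two-finger parallel gripper is mounted at the origin on a cart in front of the work surface, level with it; the furniture and walls round the work are solid. World frame = base frame: x ahead of the robot, y to its left, z up, the work surface at z = 0. Lengths are in m, angles in degrees, forces in N, time in s.
With the tool pointing down it reaches from about 0.35 to 0.875 m from the base axis. Payload 4.2 kg.
Tool frame: the origin (TCP) lies midway between the tips of the shut fingers; the grasp point (between the pads) lies 19 mm behind it; z points along the fingers, y is the line along which they close (so a half turn about z gives the same grasp; the last joint's range is limited). The gripper opens to 87 mm and grips with 3 to 60 N. Pads are 19 mm wide; open, the fingers measure 117 mm over their backs; the gripper's body (75 mm by 190 mm) begins 51 mm behind the grasp point.
Start: joints at [-61.158, 22.042, 0.453, 0, -68.411, -14.817], TCP at [0.151, -0.606, 0.223] pointing down, gripper open.
Joint ranges: [-179.83, 179.83], [-69.29, 118.12], [-61.27, 80.66], [-181.25, 117.63], [-171.15, -9.14], [-177.46, 177.46]. Speed limits (degrees/s): [159.86, 159.86, 180, 180, 180, 180].

### API

Orientations are given as [roll, pitch, yaw] about the fixed x, y, z axes, in that order (R = Rz(yaw) Ry(pitch) Rx(roll)).
In Python, from workcell import env gives the robot as it stands. The module is installed in compiled form; this text tells all that it offers. Calls block until the motion is done:
- env.goto(position, orientation): joint-space move of the TCP to a pose.
- env.move_straight(position, rotation=None, rate=0.15, force_limit=None): straight line of the TCP; rotation=None keeps the orientation; rate is the mean speed in m/s. With force_limit (N) it stops when the force on the tool has changed by that much, and returns True; else False.
- env.set_joints(angles): joint-space move.
- env.gripper_to(opening, grasp_force=None): opening from 0.0 (shut) to 1.0 (fully open); grasp_force is the grip in N (None keeps the last); returns when the fingers have stopped.
- env.dwell(seconds).
- env.inverse_kinematics(position, orientation): joint angles nearest the present ones, or None.
- env.read_state(): the state.
- env.grab_frame(name): name is "scene" or "top"; returns a dict with "image" (400x640x3 uint8, blue, green, red), "fx", "fy", "cx", "cy" (pixels), "position" and "orientation" of the camera in the world. Camera axes: x right, y up, looking along -z (the intrinsics and any distortion apply to the point x, -y, -z); pixel columns grow to the right and rows downward; lengths in m; the calibration is good to about 2 mm. A picture is of the moment at which its call begins. There is no depth.
A pose or a line that the arm cannot do raises env.Unreachable and nothing moves.
- env.close_job(): hands the job in; it is judged then, once.
Trained networks look in a picture, given as the dict that the camera call returned (one of the last four; its "shot" number tells which), for a name from the list of things; names that differ only in an ending like _2 or _b are one class to them, and where a whole thing is asked for, a point or a joint stands for the part that bears it (a point fixed in the world has none). Each returns a list of dicts, best first, with "score" (0 to 1); they miss things now and then, are a little off and sometimes report something else, mostly with a low value. They report only what shows in the picture. A call takes as long as a camera call. They do not tell look-alikes from the thing itself.
- env.search_frame(picture, thing): "xyz" ([x, y, z] in m, in world coordinates, good to about 4 mm: the middle of the surface that is visible of it).
- env.trace(picture, thing): "mask" (400x640 bool, what is visible of it).
The state is a dict: "clock": time; "joint_positions": joint angles; "qvel": joint speeds; "joint_torque": joint torques, N m; "position": TCP position; "tool_rot": TCP orientation; "force": force on the tool from outside, world axes, zero at the start; "wrist_torque": the same for the moment, N m; "opening": opening from 0.0 (shut) to 1.0 (fully open); "finger_force": force on a finger pad.
Only numpy, scipy, OpenCV 4.12 (cv2) and the standard library are available. Lean on these libraries where they do the work, as an engineer would, in place of code of your own. Each camera call takes 0.05 s, during which the arm holds its last target. There are 200 camera calls.

## Working session

There is one attempt and no reset: what is moved stays moved. The work goes in short steps, each a Python script; the robot and the scene stay as the last script left them, time stands still between calls to the robot, and variables do not carry over. Pictures are saved under pics/ and viewed, at most 13 in all, crops included, and the job is handed in when it is done.

```bash
mkdir -p pics; cat > h.py <<'E'
import numpy as np, cv2
from scipy.spatial.transform import Rotation as R
from workcell import env
def cam(f):
    o=np.array(f["orientation"],float)
    Rm=o if o.shape==(3,3) else (R.from_euler('xyz',o,degrees=True).as_matrix() if o.size==3 else R.from_quat(o).as_matrix())
    return Rm,np.array(f["position"])
def proj(f,p):
    Rm,t=cam(f); q=(np.atleast_2d(p)-t)@Rm
    return np.c_[f["cx"]+f["fx"]*q[:,0]/-q[:,2], f["cy"]+f["fy"]*-q[:,1]/-q[:,2]]
def ray(f,uv,z):
    Rm,t=cam(f); uv=np.atleast_2d(uv).astype(float)
    d=np.c_[(uv[:,0]-f["cx"])/f["fx"],-(uv[:,1]-f["cy"])/f["fy"],-np.ones(len(uv))]@Rm.T
    return t+d*((z-t[2])/d[:,2])[:,None]
E
python3 - <<'E'
from h import *
fs={n:env.grab_frame(n) for n in("scene","top")}
for n,f in fs.items():
    cv2.imwrite(f"pics/{n}0.png",f["image"]); print(n,[k for k in f],f["fx"],f["cx"],f["cy"],f["position"],f["orientation"],{k:f[k] for k in f if 'dist' in k})
    for t in["box","lid","lid_handle","lid_hinge","scoop","scoop_grip","scoop_lip","bowl","ball_1","dropper","petri","beaker"]:
        try:
            for d in env.search_frame(f,t)[:6]: print(n,t,round(d["score"],2),np.round(d["xyz"],3),proj(f,d["xyz"]).round()[0])
        except Exception as e: print(n,t,e)
print(env.read_state())
E
```

```text
scene ['image', 'fx', 'fy', 'cx', 'cy', 'position', 'orientation', 'shot'] 482.5950323148043 318.07176170691076 195.5846155790484 [-0.27592913 -0.76899597  0.51194317] [ 64.84859978  -0.68634316 -58.97813069] {}
scene box 0.78 [ 0.522 -0.122  0.052] [254. 188.]
scene lid 0.74 [ 0.543 -0.096  0.05 ] [251. 183.]
scene lid_handle 0.6 [ 0.54  -0.093  0.047] [249. 185.]
scene lid_handle 0.24 [ 0.403 -0.529  0.016] [397. 281.]
scene lid_hinge 0.9 [ 0.543 -0.096  0.048] [250. 184.]
scene scoop 0.72 [ 0.649 -0.334  0.003] [359. 208.]
scene scoop_grip 0.65 [ 0.65  -0.331  0.002] [359. 208.]
scene scoop_grip 0.28 [ 0.546 -0.094  0.049] [251. 183.]
scene scoop_lip 0.64 [ 0.568 -0.509  0.044] [420. 226.]
scene scoop_lip 0.63 [ 0.652 -0.335  0.001] [361. 209.]
scene bowl 0.9 [ 0.375 -0.223  0.032] [249. 234.]
scene bowl 0.79 [ 0.32  -0.368  0.034] [294. 268.]
scene bowl 0.62 [ 0.486 -0.385  0.034] [347. 231.]
scene dropper 0.79 [ 0.569 -0.513  0.047] [422. 225.]
scene petri 0.92 [ 0.403 -0.53   0.018] [397. 280.]
scene petri 0.71 [ 0.652 -0.334  0.003] [360. 208.]
top ['image', 'fx', 'fy', 'cx', 
[... 988 characters left out ...]
. 103.]
{'clock': 1.3, 'joint_positions': array([-6.11572425e+01,  2.20413784e+01,  4.53153222e-01, -1.59338471e-03,
       -6.84116380e+01, -1.48180215e+01]), 'qvel': array([-0.06281072, -0.0255224 ,  0.03549721,  0.06235132, -0.06901591,
        0.11718464]), 'joint_torque': array([ 1.58233208e-03, -3.90470731e+01,  1.87624204e+01,  4.22442466e+00,
        1.54624233e-02, -3.24282109e-05]), 'position': array([ 0.15150325, -0.60633569,  0.22255273]), 'tool_rot': array([ 1.79999753e+02,  1.46733365e-03, -1.65975850e+02]), 'force': array([-0.64157225, -0.01612159,  0.33470646]), 'wrist_torque': array([-0.0139985 ,  0.0608462 ,  0.07638306]), 'finger_force': 0.0, 'opening': 1.0003506137321732}
```

```bash
python3 -c "
import cv2
a=cv2.imread('pics/top0.png');cv2.imwrite('pics/top0c.png',cv2.resize(a[80:340,150:470],None,fx=2.3,fy=2.3,interpolation=cv2.INTER_CUBIC))"
```

```text
(no output)
```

View pics/top0c.png

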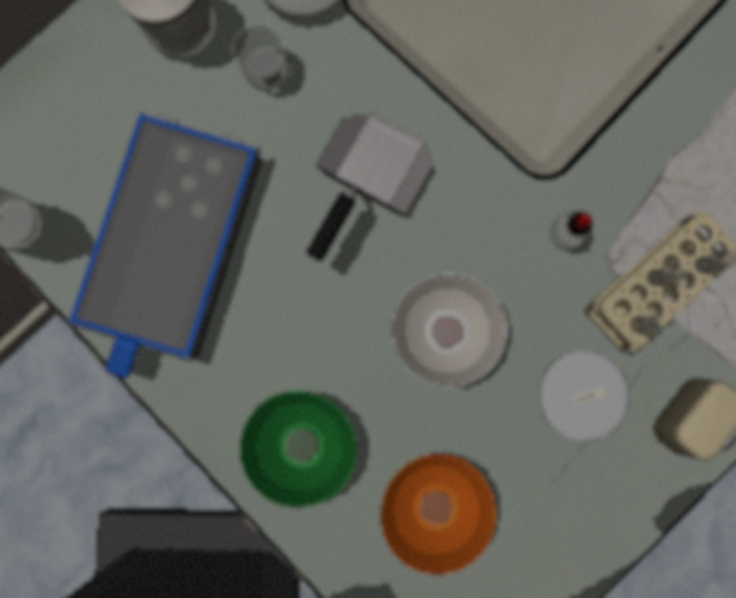

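View pics/scene0.png

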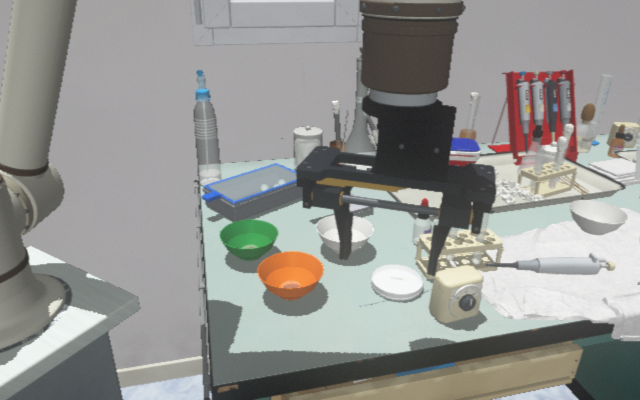

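The top crop shows these in full-image pixels: grey box with blue lid frame (225,185), tab (203,236), five balls in the far half at about (232,160), and scoop (311,152) with its black grip (293,177).
- **Bowl candidates:** white (346,224), green (280,275), orange (341,303), and another white bowl far right in the scene view (598,218).
- **Petri and dropper:** (404,250) and (398,180).
- **Choice:** the white porcelain bowl at top (346,224). It matches the crop.

Next I fit the poses.

```bash
cat >> h.py <<'E'
def blobs(m):
    n,l,s,c=cv2.connectedComponentsWithStats(m.astype(np.uint8)); return [(l==i,s[i],c[i]) for i in range(1,n)]
def rect(f,m,z):
    c=max(cv2.findContours(m.astype(np.uint8),cv2.RETR_EXTERNAL,cv2.CHAIN_APPROX_NONE)[0],key=len)[:,0]
    p=ray(f,c,z)[:,:2]; r=cv2.minAreaRect((p*1000).astype(np.float32)); return r
E
python3 - <<'E'
from h import *
f=env.grab_frame("top"); im=f["image"]; hsv=cv2.cvtColor(im,cv2.COLOR_BGR2HSV)
blue=cv2.inRange(hsv,(105,110,60),(125,255,255)); blue[:,:150]=0; blue[:,290:]=0
c=max(cv2.findContours(blue,cv2.RETR_EXTERNAL,cv2.CHAIN_APPROX_NONE)[0],key=cv2.contourArea)
full=cv2.drawContours(np.zeros_like(blue),[c],-1,255,-1)
body=cv2.morphologyEx(full,cv2.MORPH_OPEN,np.ones((15,15),np.uint8))
print("lid",rect(f,body,.049))
tab=cv2.subtract(full,cv2.dilate(body,np.ones((3,3)))); 
t=max(blobs(tab>0),key=lambda b:b[1][4]); print("tab",t[1],ray(f,t[2],.053))
blk=(im.max(2)<45); blk[:,:270]=0; blk[:,330:]=0; blk[:150]=0; blk[205:]=0
g=max(blobs(blk),key=lambda b:b[1][4]); print("grip",g[1],g[2],ray(f,g[2],.085),rect(f,g[0],.085))
d=env.trace(f,"scoop")[0]; m=d["mask"]; print(d["score"],m.sum())
print("scoop pan rect z=.02",rect(f,cv2.morphologyEx(m.astype(np.uint8),cv2.MORPH_OPEN,np.ones((13,13))),.015))
for d in env.trace(f,"bowl"):
    ys,xs=np.nonzero(d["mask"]); e=cv2.fitEllipse(max(cv2.findContours(d["mask"].astype(np.uint8),0,1)[0],key=len)); print("bowl",d["score"],e,ray(f,e[0],.048))
E
```

```text
lid ((560.716552734375, -97.95462036132812), (125.91673278808594, 225.47723388671875), 74.3753890991211)
tab [196 231  14  13 134] [[ 0.43822959 -0.06473884  0.053     ]]
grip [285 165  18  27 190] [293.46315789 178.17894737] [[ 0.57004864 -0.26717393  0.085     ]] ((570.5472412109375, -267.3032531738281), (14.78711986541748, 64.59939575195312), 62.68156814575195)
0.95 1700
scoop pan rect z=.02 ((650.520751953125, -310.3754577636719), (93.08439636230469, 101.14746856689453), 1.2823176383972168)
bowl 0.94 ((340.2816162109375, 303.5727233886719), (49.830718994140625, 52.06706237792969), 10.412125587463379) [[ 0.29645059 -0.37667324  0.048     ]]
bowl 0.72 ((279.3302917480469, 275.2931213378906), (50.161827087402344, 50.44672393798828), 141.93667602539062) [[ 0.35561793 -0.23942205  0.048     ]]
bowl 0.65 ((345.1817932128906, 223.47027587890625), (48.24195098876953, 49.39793014526367), 102.62934112548828) [[ 0.47434169 -0.38518904  0.048     ]]
bowl 0.53 ((220.513671875, 183.21609497070312), (61.042964935302734, 119.13172912597656), 18.876136779785156) [[ 0.56034553 -0.0983671   0.048     ]]
```

```bash
cat >> h.py <<'E'
BY=-15.6; bx=np.array([np.cos(np.radians(BY)),np.sin(np.radians(BY)),0]); by=np.array([-bx[1],bx[0],0])
BOX=np.array([.5607,-.098,0])   # box origin
def B(x,y,z): return BOX+bx*x+by*y+np.array([0,0,z])
E
python3 - <<'E'
from h import *
L=.244
def arc(t): return B(110-0,0,0)*0+B(.110-L*np.cos(t)+.003*np.sin(t),0,.045+L*np.sin(t)+.003*np.cos(t)-.019)
for yaw in(BY,BY+180):
    print(yaw,[np.round(env.inverse_kinematics(arc(t),[180,0,yaw]),0) for t in(0,1.45)])
yaw=BY+180 if abs(env.inverse_kinematics(arc(0),[180,0,BY+180])[5])<abs(env.inverse_kinematics(arc(0),[180,0,BY])[5]) else BY
o=[180,0,yaw]
env.gripper_to(0.7,15)
env.goto(arc(0)+[0,0,.12],o); 
print("hit",env.move_straight(arc(0),rate=.12,force_limit=8)); print(env.read_state()["position"],arc(0))
f=env.grab_frame("scene"); cv2.imwrite("pics/s1.png",cv2.resize(f["image"][130:280,150:350],None,fx=3,fy=3))
env.gripper_to(0,15); s=env.read_state(); print(s["opening"]*87,s["finger_force"],s["force"],s["clock"])
E
```

```text
-15.6 [array([ 13.,  19., -39.,   0., -32.,  61.]), array([  4.,  23.,   9.,   0., -76.,  71.])]
164.4 [array([  13.,   19.,  -39.,   -0.,  -32., -119.]), array([   4.,   23.,    9.,   -0.,  -76., -109.])]
hit False
[ 0.43214762 -0.06193445  0.02947325] [ 0.43163622 -0.06196474  0.029     ]
23.82703149003462 15.001871008425951 [-0.80165664  5.77974797 -0.18117501] 6.3333
```

View pics/s1.png

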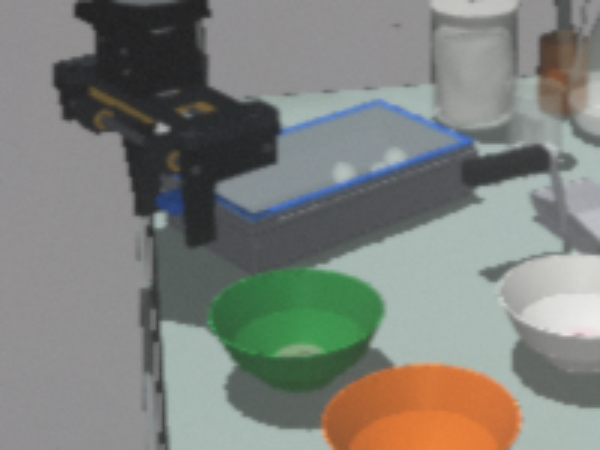

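The tab is gripped: the opening reads 23.8 mm, as expected. Now I swing the lid.

```bash
python3 - <<'E'
from h import *
L=.244
def arc(t): return B(.110-L*np.cos(t)+.003*np.sin(t),0,.045+L*np.sin(t)+.003*np.cos(t)-.019)
for t in np.arange(.12,1.46,.11):
    env.move_straight(arc(t),rate=.12); s=env.read_state(); print(round(t,2),s["force"].round(1),round(s["opening"]*87,1),round(s["clock"],1))
env.gripper_to(.6); p=env.read_state()["position"]; env.move_straight(p+[0,0,.09],rate=.2)
env.gripper_to(1.0)
f=env.grab_frame("scene"); cv2.imwrite("pics/s2.png",cv2.resize(f["image"][30:280,150:450],None,fx=2.6,fy=2.3))
s=env.read_state(); print(s["clock"],s["force"])
E
```

```text
0.12 [ 0.   6.5 -0.2] 23.3 6.7
0.23 [-1.   6.4 -0.5] 23.8 7.1
0.34 [0.3 6.  0.7] 23.8 7.5
0.45 [-1.4  5.6  0.8] 23.9 7.8
0.56 [-2.1  5.2  2.4] 23.6 8.2
0.67 [-2.5  5.6  3.8] 24.1 8.6
0.78 [-1.4  5.8  4.2] 24.0 9.0
0.89 [-2.5  4.3  4.8] 23.5 9.3
1.0 [-0.4  5.6  4.5] 23.6 9.7
1.11 [-0.2  5.7  4.4] 24.0 10.1
1.22 [0.4 4.4 3. ] 23.7 10.5
1.33 [1.2 4.9 3.8] 24.1 10.8
1.44 [1.6 5.4 3.2] 23.5 11.2
13.5417 [ 0.52906581 -0.02255032  0.15298058]
```

View pics/s2.png

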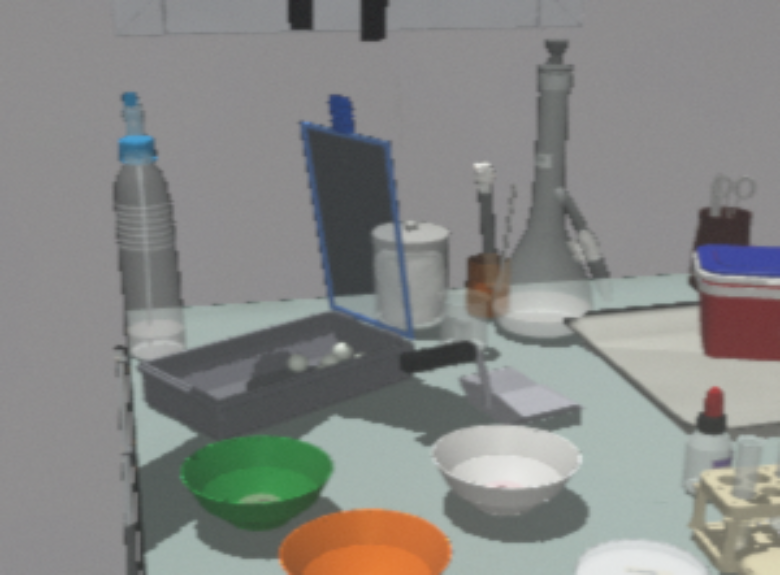

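The lid stands near vertical. The balls are visible in the box at about scene (265,188), and the scoop grip is at (318,185). I'll move aside and refine the box, scoop and ball positions.

```bash
cat >> h.py <<'E'
def tri(fs,uvs):
    A=np.zeros((3,3));b=np.zeros(3)
    for f,uv in zip(fs,uvs):
        t=cam(f)[1]; d=ray(f,uv,0)[0]-t; d/=np.linalg.norm(d); P=np.eye(3)-np.outer(d,d); A+=P;b+=P@t
    return np.linalg.solve(A,b)
E
python3 - <<'E'
from h import *
env.goto([.33,-.48,.32],[180,0,-60])
T=env.grab_frame("top"); S=env.grab_frame("scene")
cv2.imwrite("pics/t3.png",cv2.resize(T["image"][80:280,150:400],None,fx=3,fy=3,interpolation=cv2.INTER_CUBIC))
d=env.trace(T,"box"); 
for q in d[:2]: print("box",q["score"],rect(T,cv2.morphologyEx(q["mask"].astype(np.uint8),cv2.MORPH_OPEN,np.ones((9,9))),.045))
for n,f in(("T",T),("S",S)):
    for q in env.search_frame(f,"ball_1"): 
        p=np.array(q["xyz"]); v=p-BOX; print(n,"ball",round(q["score"],2),p.round(3),"box xy",(v@bx).round(3),(v@by).round(3))
uv=[]
for f,(x0,x1,y0,y1) in((T,(270,330,150,205)),(S,(290,350,170,205))):
    m=np.zeros((400,640),bool); m[y0:y1,x0:x1]=f["image"][y0:y1,x0:x1].max(2)<48
    g=max(blobs(m),key=lambda b:b[1][4]); print("grip",g[1],g[2]); uv.append(g[2])
    print(rect(f,g[0],.085 if f is T else .076))
print("tri",tri([T,S],uv), env.read_state()["clock"])
for n,f in(("T",T),("S",S)):
    for th in("lid_hinge","scoop_grip","scoop_lip","scoop","lid_handle","lid"):
        for q in env.search_frame(f,th)[:2]: print(n,th,round(q["score"],2),np.round(q["xyz"],3))
E
```

```text
box 0.88 ((582.9081420898438, -103.56063079833984), (166.6715087890625, 277.52471923828125), 85.93910217285156)
T ball 0.51 [ 0.62  -0.114  0.02 ] box xy 0.062 0.0
T ball 0.49 [ 0.605 -0.091  0.018] box xy 0.041 0.019
T ball 0.37 [ 0.655 -0.112  0.021] box xy 0.094 0.012
S ball 0.38 [ 0.601 -0.092  0.014] box xy 0.037 0.017
grip [291 170  39  35 364] [309.92032967 186.75824176]
((551.8326416015625, -303.88702392578125), (22.93059730529785, 112.25472259521484), 42.377559661865234)Traceback (most recent call last):
  File "<stdin>", line 13, in <module>
ValueError: max() iterable argument is empty
```

View pics/t3.png

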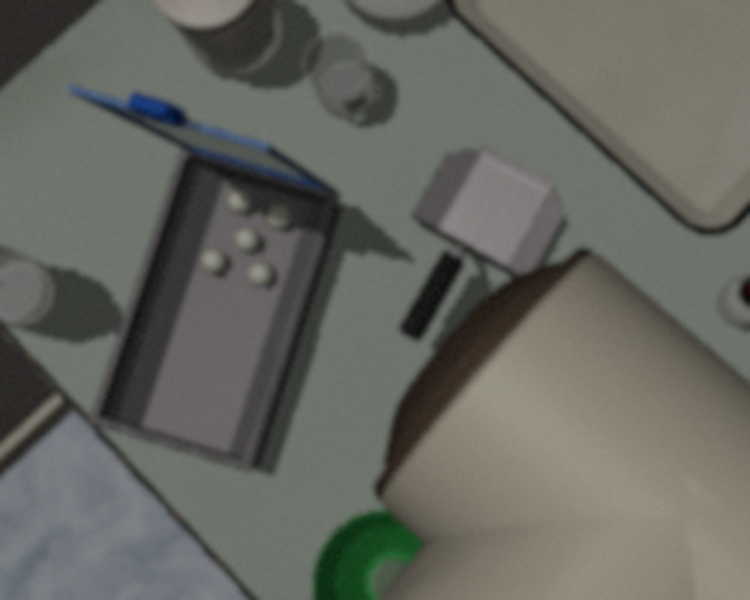

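The lid is open and all five balls show: crop (238,200), (279,215), (248,240), (214,262) and (261,273). The scoop grip is at (432,295), and the arm hides part of the view. Next I check the box model by overlay and triangulate the grip using the earlier scene picture.

```bash
python3 - <<'E'
from h import *
T=env.grab_frame("top"); S=env.grab_frame("scene")
s2=cv2.imread("pics/s2.png"); m=np.zeros(s2.shape[:2],bool); m[330:380,395:480]=s2[330:380,395:480].max(2)<60
g=max(blobs(m),key=lambda b:b[1][4]); us=np.array([150+(g[2][0]+.5)/2.6-.5,30+(g[2][1]+.5)/2.3-.5]); print(g[1],us)
p=tri([T,S],[[293.46,178.18],us]); print("tri",p,proj(T,p),proj(S,p))
k=4; x0,y0=170,110
im=cv2.resize(T["image"][y0:y0+140,x0:x0+110],None,fx=k,fy=k,interpolation=cv2.INTER_CUBIC)
s=cv2.resize(s2[290:450,120:440],None,fx=1,fy=1)
def draw(im,P,c,fn):
    q=np.array([fn(x) for x in P]); cv2.polylines(im,[np.round(q*8).astype(int)],True,c,1,cv2.LINE_AA,3)
fT=lambda P:(proj(T,P)[0]-[x0,y0]+.5)*k
fS=lambda P:(proj(S,P)[0]-[150,30]+.5)*[2.6,2.3]-[120,290]
for fn,I in((fT,im),(fS,s)):
    draw(I,[B(a*.106,b*.036,.004) for a,b in((-1,-1),(-1,1),(1,1),(1,-1))],(0,0,255),fn)
    draw(I,[B(a*.110,b*.062,.045) for a,b in((-1,-1),(-1,1),(1,1),(1,-1))],(0,255,255),fn)
out=np.zeros((560,440+320,3),np.uint8); out[:560,:440]=im; out[:160,440:]=s; cv2.imwrite("pics/o4.png",out)
E
```

```text
[ 401  344   74   28 1196] [317.44861075 184.97258979]
tri [ 0.57085783 -0.2655996   0.07562738] [[293.00368929 178.44487741]] [[317.97399833 184.96316562]]
```

View pics/o4.png

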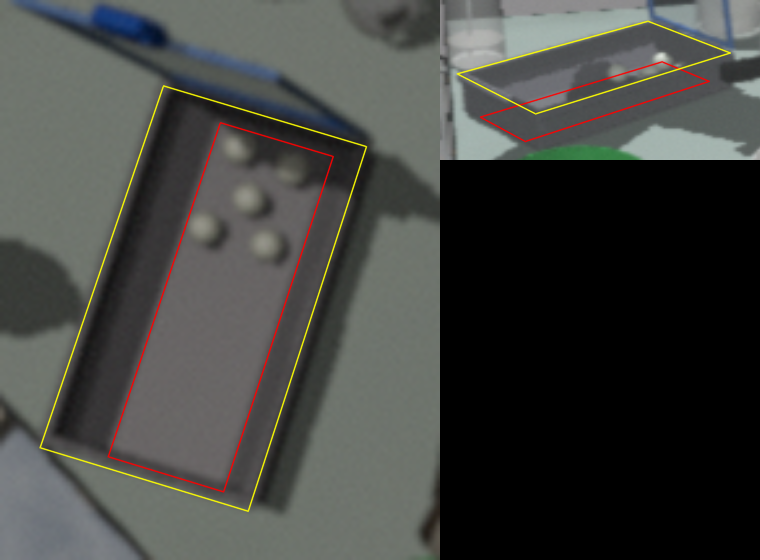

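```bash
python3 - <<'E'
from h import *
T=env.grab_frame("top"); im=T["image"].mean(2).astype(np.float32)
def prof(pts):
    uv=proj(T,np.array(pts)).astype(np.float32); return cv2.remap(im,uv[None,:,0],uv[None,:,1],cv2.INTER_LINEAR)[0]
r=np.arange(-75,76,2.5)
for lab,x0,x1,z in(("floor near",-.085,-.04,.004),("floor mid",-.04,.005,.004),("rim near",-.085,0,.045)):
    a=np.mean([prof([B(x,y/1000,z) for y in r]) for x in np.linspace(x0,x1,12)],0); print(lab); print(" ".join(f"{y:g}:{v:.0f}" for y,v in zip(r,a)))
r=np.r_[np.arange(-130,-89,2.),np.arange(80,112,2.)]
for z in(.004,.045):
    a=np.mean([prof([B(x/1000,y,z) for x in r]) for y in np.linspace(-.025,.025,12)],0); print("x",z); print(" ".join(f"{y:g}:{v:.0f}" for y,v in zip(r,a)))
E
```

```text
floor near
-75:79 -72.5:63 -70:58 -67.5:57 -65:54 -62.5:45 -60:35 -57.5:41 -55:58 -52.5:71 -50:75 -47.5:72 -45:69 -42.5:69 -40:70 -37.5:76 -35:89 -32.5:99 -30:103 -27.5:103 -25:103 -22.5:103 -20:103 -17.5:103 -15:103 -12.5:103 -10:103 -7.5:103 -5:103 -2.5:103 0:103 2.5:102 5:102 7.5:102 10:102 12.5:102 15:102 17.5:102 20:102 22.5:102 25:102 27.5:102 30:102 32.5:101 35:93 37.5:76 40:61 42.5:55 45:55 47.5:55 50:55 52.5:55 55:52 57.5:46 60:39 62.5:35 65:31 67.5:26 70:34 72.5:58 75:78
floor mid
-75:75 -72.5:61 -70:57 -67.5:57 -65:54 -62.5:44 -60:35 -57.5:42 -55:59 -52.5:72 -50:75 -47.5:72 -45:69 -42.5:69 -40:70 -37.5:76 -35:88 -32.5:98 -30:102 -27.5:102 -25:102 -22.5:102 -20:102 -17.5:102 -15:102 -12.5:102 -10:102 -7.5:102 -5:102 -2.5:102 0:102 2.5:102 5:102 7.5:102 10:102 12.5:102 15:101 17.5:102 20:102 22.5:102 25:102 27.5:102 30:102 32.5:100 35:92 37.5:76 40:61 42.5:55 45:55 47.5:55 50:55 52.5:55 55:52 57.5:47 60:40 62.5:35 65:29 67.5:25 70:34 72.5:58 75:77
rim near
-75:57 -72.5:52 -70:41 -67.5:35 -65:48 -62.5:65 -60:74 -57.5:74 -55:70 -52.5:69 -50:69 -47.5:73 -45:85 -42.5:97 -40:102 
[... 228 characters left out ...]
32.5:55 35:55 37.5:55 40:54 42.5:50 45:43 47.5:37 50:33 52.5:27 55:28 57.5:48 60:72 62.5:86 65:95 67.5:100 70:100 72.5:98 75:96
x 0.004
-130:112 -128:112 -126:112 -124:112 -122:112 -120:112 -118:112 -116:111 -114:106 -112:96 -110:85 -108:78 -106:73 -104:71 -102:78 -100:91 -98:100 -96:102 -94:103 -92:103 -90:103 80:93 82:89 84:87 86:86 88:84 90:81 92:77 94:74 96:69 98:63 100:56 102:50 104:45 106:42 108:39 110:34
x 0.045
-130:103 -128:106 -126:109 -124:111 -122:112 -120:112 -118:112 -116:112 -114:111 -112:108 -110:99 -108:87 -106:79 -104:74 -102:70 -100:76 -98:89 -96:97 -94:100 -92:100 -90:100 80:89 82:87 84:85 86:82 88:79 90:74 92:68 94:61 96:55 98:49 100:42 102:36 104:29 106:25 108:27 110:35
```

The floor profile puts the box centre about 0.8 mm towards +y, with yaw confirmed at -15.6° and a floor width of 72.7 mm. Next I grasp the scoop and check the clearance to the tall bottle beside the box.

```bash
sed -i 's/^BOX=.*/BOX=np.array([.5607,-.098,0])+bx*.002+by*.0008/' h.py; cat >> h.py <<'E'
GO=np.array([-.087,0,.076])  # grasp point in scoop frame
def tcp(P,yaw,pitch=0,GO=GO):
    """TCP pose for scoop origin P, heading yaw, lip up by pitch (deg)"""
    Q=R.from_euler('xyz',[0,-pitch,yaw],degrees=True); T=Q*R.from_euler('x',180,degrees=True)
    return P+Q.apply(GO)+T.apply([0,0,.019]), T.as_euler('xyz',degrees=True)
E
python3 - <<'E'
from h import *
S=env.grab_frame("scene")
f=lambda c:[150+c[0]/2.6,30+c[1]/2.3]
b=ray(S,f((155,350)),0)[0]; v=b-BOX; print("bottle base",b,"box",v@bx,v@by)
for z in(.15,.2,.25,.3): print(z,proj(S,b+[0,0,z])[0]*1, "cap row",f((130,95)), "shoulder",f((140,170)))
Y=-27.3; d=R.from_euler('z',Y,degrees=True).apply([1,0,0]); P=np.array([.5705,-.2664,0])+.095*d; P[2]=0; print("scoop",P)
p,o=tcp(P,Y); print(p,o,env.inverse_kinematics(p,o))
env.gripper_to(.6,50); env.goto(p+[0,0,.1],o); print("hit",env.move_straight(p,rate=.12,force_limit=6))
env.gripper_to(0,50); s=env.read_state(); print(s["opening"]*87,s["finger_force"],s["force"],s["wrist_torque"],s["clock"],s["position"])
E
```

```text
bottle base [0.57938034 0.07177133 0.        ] box -0.0296626705636544 0.16774090292543306
0.15 [204.61026453 127.23116011] cap row [200.0, 71.30434782608697] shoulder [203.84615384615384, 103.91304347826087]
0.2 [202.82241025 107.60533017] cap row [200.0, 71.30434782608697] shoulder [203.84615384615384, 103.91304347826087]
0.25 [200.96937012  87.2639349 ] cap row [200.0, 71.30434782608697] shoulder [203.84615384615384, 103.91304347826087]
0.3 [199.04751289  66.16711295] cap row [200.0, 71.30434782608697] shoulder [203.84615384615384, 103.91304347826087]
scoop [ 0.65491864 -0.30997171  0.        ]
[ 0.57760894 -0.2700692   0.057     ] [180.    0.  -27.3] [-1.05451146e+01  3.19329217e+01 -9.03555335e+00  2.54444375e-14
 -4.90315250e+01  7.32451146e+01]
hit False
17.5051234980894 49.99091735109687 [-0.1494834   0.39236711 -0.00168273] [ 0.04240109  0.19468162 -0.01335027] 19.625 [ 0.57761579 -0.27005531  0.05706181]
```

```bash
python3 - <<'E'
from h import *
Y=-27.3; d=R.from_euler('z',Y,degrees=True).apply([1,0,0]); P=np.array([.5705,-.2664,0])+.095*d
P[2]=.11; p,o=tcp(P,Y); env.move_straight(p,rate=.15)
p,o=tcp(B(-.07,-.19,.11),BY); env.goto(p,o)
p,o=tcp(B(-.028,0,.11),BY); env.move_straight(p,rate=.25)
s=env.read_state(); print(s["opening"]*87,s["force"],s["wrist_torque"],s["clock"],s["position"]-p)
S=env.grab_frame("scene"); 
k=4;x0,y0=195,110; I=cv2.resize(S["image"][y0:y0+120,x0:x0+170],None,fx=k,fy=k,interpolation=cv2.INTER_CUBIC)
O=B(-.028,0,.11)
def dr(L,c,close=True):
    q=np.array([(proj(S,O+bx*a+by*b+[0,0,z])[0]-[x0,y0]+.5)*k for a,b,z in L]); cv2.polylines(I,[np.round(q*8).astype(int)],close,c,1,cv2.LINE_AA,3)
dr([(.042,-.032,0),(.042,.032,0),(-.044,.032,0),(-.044,-.032,0)],(0,0,255))
dr([(-.13,-.009,.067),(-.06,-.009,.067),(-.06,-.009,.085),(-.13,-.009,.085)],(0,255,255))
dr([(-.044,-.0535,.02),(-.044,-.032,0)],(0,255,0),False)
cv2.imwrite("pics/s5.png",I)
E
```

```text
17.357652331355943 [ 0.56806735 -0.12998778 -1.62581709] [-0.09627596  0.28228427 -0.0083375 ] 22.3167 [-0.00033652 -0.0004182  -0.00044217]
```

View pics/s5.png

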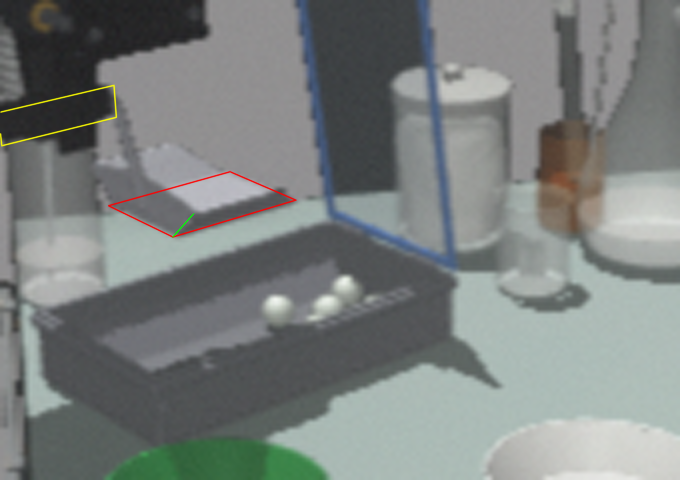

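The pan outline matches the model in hand to about 1 px, and three balls are visible in the far half. Next I lower with the lip slightly down, then sweep to the end wall with a force stop.

```bash
python3 - <<'E'
from h import *
pit=-1.5
p,o=tcp(B(-.028,0,.05),BY,pit); env.move_straight(p,rotation=o,rate=.12); f0=env.read_state()["force"]
p,o=tcp(B(-.028,0,.002),BY,pit); h=env.move_straight(p,rotation=o,rate=.03,force_limit=3.5)
s=env.read_state(); dz=s["position"][2]-p[2]; print("down",h,"origin z",.002+dz,s["force"]-f0,(s["position"]-p).round(4),s["clock"])
np.save("dz.npy",.002+dz)
S=env.grab_frame("scene"); k=4; cv2.imwrite("pics/s6.png",cv2.resize(S["image"][110:230,195:365],None,fx=k,fy=k,interpolation=cv2.INTER_CUBIC))
E
```

```text
down True origin z 0.003131983842499365 [1.93716814 0.29311681 3.52408477] [-0.0002 -0.      0.0011] 24.4417
```

View pics/s6.png

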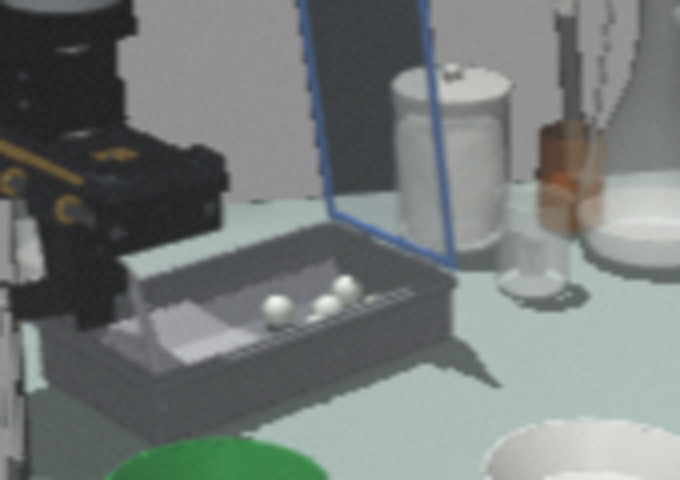

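The scoop sits on the floor ahead of the balls, inside the walls. Now I sweep.

```bash
python3 - <<'E'
from h import *
pit=-1.5; z=.0036
p,o=tcp(B(-.026,0,z),BY,pit); env.move_straight(p,rotation=o,rate=.03); f0=env.read_state()["force"]
for x in(.0,.02,.035,.05,.072):
    p,o=tcp(B(x,0,z),BY,pit); h=env.move_straight(p,rotation=o,rate=.07,force_limit=12); s=env.read_state(); d=s["force"]-f0
    print(x,h,"F box",(d@bx).round(1),(d@by).round(1),d[2].round(1),"x",(x+(s["position"]-p)@bx).round(4),s["clock"])
    if h: break
S=env.grab_frame("scene"); T=env.grab_frame("top"); k=4
a=cv2.resize(S["image"][110:230,195:365],None,fx=k,fy=k,interpolation=cv2.INTER_CUBIC); b=cv2.resize(T["image"][110:230,170:290],None,fx=1,fy=1)
a[:120,:120]=b; cv2.imwrite("pics/s7.png",a)
E
```

```text
0.0 False F box 0.9 -0.2 -1.7 x 0.0011 25.2833
0.02 False F box 0.9 -0.3 -1.8 x 0.0208 25.7167
0.035 False F box 1.5 -0.2 -2.4 x 0.0358 26.0833
0.05 False F box 1.2 0.6 -2.4 x 0.051 26.45
0.072 True F box -2.2 0.0 1.4 x 0.062 26.75
```

View pics/s7.png

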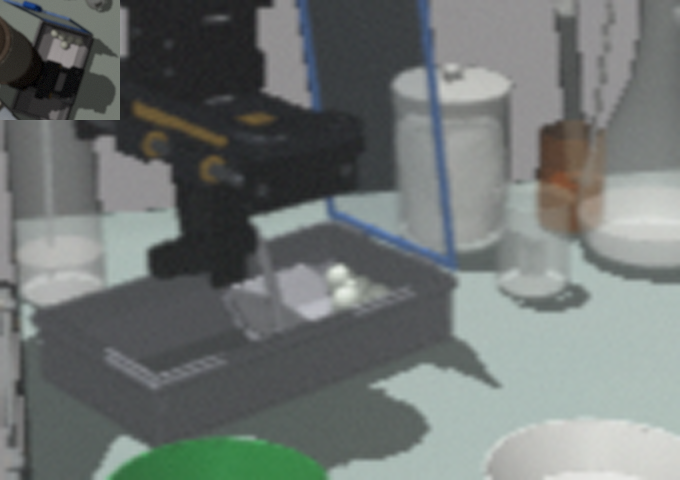

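The scoop stopped near the end wall with the balls bunched over the lip, at top inset (62,40). I'll press gently to confirm wall contact, then measure the ball positions relative to the pan.

```bash
cat >> h.py <<'E'
def balls(P,yaw,names=("top","scene")):
    q=R.from_euler('z',yaw,degrees=True)
    for n in names:
        f=env.grab_frame(n)
        for d in env.search_frame(f,"ball_1"): print(n,round(d["score"],2),"scoop xyz mm",(q.inv().apply(np.array(d["xyz"])-P)*1000).round())
E
python3 - <<'E'
from h import *
pit=-1.5; z=.0036
p,o=tcp(B(.072,0,z),BY,pit); f0=env.read_state()["force"]; h=env.move_straight(p,rotation=o,rate=.05,force_limit=15); s=env.read_state(); d=s["force"]-f0
x=.072+(s["position"]-p)@bx; print(h,d@bx,d[2],x,s["wrist_torque"],s["clock"])
balls(B(x,0,z),BY)
T=env.grab_frame("top"); cv2.imwrite("pics/t8.png",cv2.resize(T["image"][120:190,200:290],None,fx=8,fy=8,interpolation=cv2.INTER_CUBIC))
E
```

```text
True -0.5387403333372707 -0.12554772817011672 0.06171692089921336 [0.31475566 0.28323666 0.01125219] 27.0583
top 0.61 scoop xyz mm [ 30. -32.  15.]
top 0.6 scoop xyz mm [11. -1. 18.]
top 0.56 scoop xyz mm [33. 27. 19.]
top 0.42 scoop xyz mm [ 26. -11.  20.]
```

View pics/t8.png

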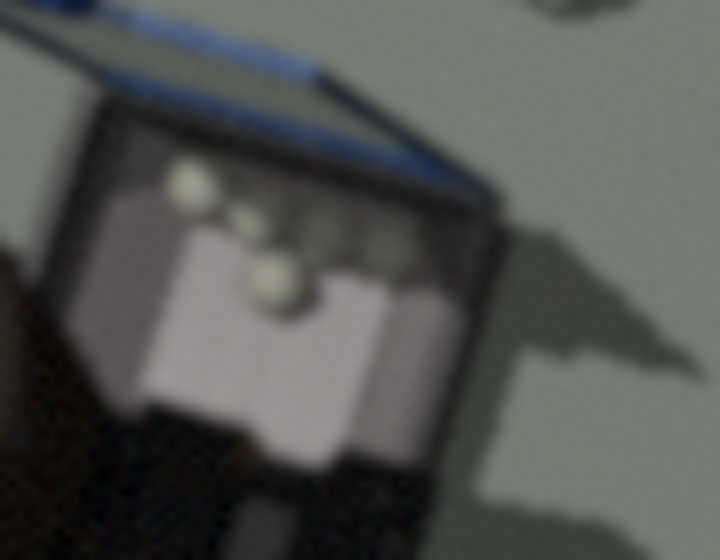

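Four balls lie in a row over the lip (crop (190,185), (248,218), (320,225), (395,240)), and one is inside the pan at (278,278). Now I tilt the lip up about the back edge so they roll back.

```bash
python3 - <<'E'
from h import *
def pose(xb,zb,pit):  # back-bottom edge at box (xb,zb)
    c,s=np.cos(np.radians(pit)),np.sin(np.radians(pit)); return tcp(B(xb+.044*c,0,zb+.044*s),BY,pit)
x=.0617-.044
for i,pit in enumerate((1,4,7,10,13,16)):
    p,o=pose(x+.086*(1-np.cos(np.radians(pit)))-.0005,.0045+.0008*i,pit); env.move_straight(p,rotation=o,rate=.02)
    s=env.read_state(); print(pit,s["force"].round(1),s["clock"],(s["position"]-p).round(4))
env.dwell(.4)
s=env.read_state(); 
pb=x+.086*(1-np.cos(np.radians(16)))-.0005
Q=R.from_euler('xyz',[0,-16,BY],degrees=True); O=B(pb+.044*np.cos(np.radians(16)),0,.0085+.044*np.sin(np.radians(16)))
for n in("top","scene"):
    f=env.grab_frame(n)
    for d in env.search_frame(f,"ball_1"): print(n,round(d["score"],2),(Q.inv().apply(np.array(d["xyz"])-O)*1000).round())
    if n=="top": cv2.imwrite("pics/t9.png",cv2.resize(f["image"][120:190,200:290],None,fx=8,fy=8,interpolation=cv2.INTER_CUBIC))
E
```

```text
1 [ 0.7  0.3 -2.1] 27.6333 [-0.0011 -0.     -0.0006]
4 [-0.5  0.3 -2.6] 27.9417 [-0.0003 -0.0001 -0.0004]
7 [-0.   0.1 -2.3] 28.2333 [ 0.0001 -0.0001 -0.    ]
10 [ 0.2 -0.5 -1.8] 28.5167 [ 0.0003 -0.0001  0.0001]
13 [-0.   0.6 -1.9] 28.7917 [ 0.0001 -0.0003  0.0001]
16 [-0.3  1.  -2.1] 29.3333 [ 0.0016 -0.0005  0.0008]
top 0.56 [-10.  16.  15.]
top 0.49 [-21. -16.  20.]
top 0.16 [-1.  1.  4.]
```

View pics/t9.png

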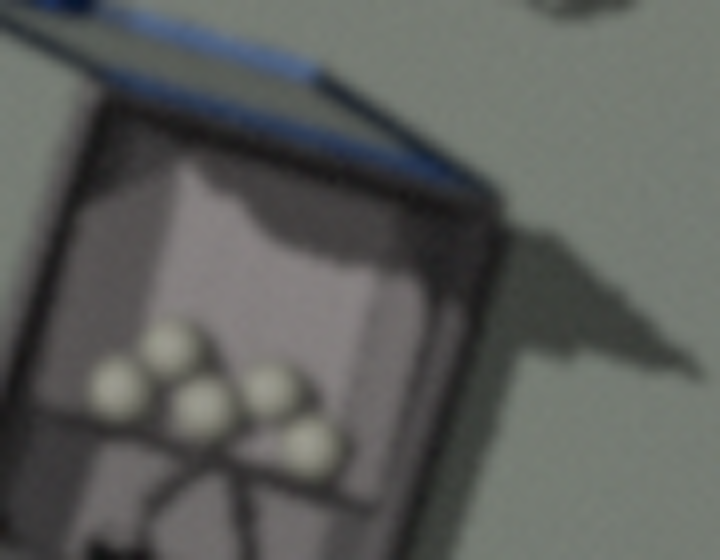

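All five balls rolled to the back wall of the pan. Now I lift up and back away from the lid, level to 5° lip-up, and carry slowly.

```bash
python3 - <<'E'
from h import *
BOWL=np.array([.4743,-.3852,0])
def go(P,pit,rate):
    p,o=tcp(P,BY,pit); env.move_straight(p,rotation=o,rate=rate)
go(B(.05,0,.045),14,.04); go(B(.025,0,.08),12,.05); go(B(.01,0,.13),6,.05); env.dwell(.3)
s=env.read_state(); print(s["force"],s["opening"]*87,s["clock"])
go(BOWL+[0,0,.13],5,.08); env.dwell(.5)
s=env.read_state(); print(s["force"],s["clock"],s["tool_rot"])
T=env.grab_frame("top"); S=env.grab_frame("scene")
P=BOWL+[0,0,.13]; q=R.from_euler('xyz',[0,-5,BY],degrees=True)
for f in(T,S):
    for d in env.search_frame(f,"ball_1"): print(round(d["score"],2),(q.inv().apply(np.array(d["xyz"])-P)*1000).round())
    for d in env.search_frame(f,"bowl")[:4]: print("bowl",np.round(d["xyz"],3))
a=cv2.resize(T["image"][140:260,270:400],None,fx=4,fy=4,interpolation=cv2.INTER_CUBIC)
b=cv2.resize(S["image"][110:270,240:420],None,fx=1.55,fy=1.55)
o=np.zeros((480,520+279,3),np.uint8); o[:480,:520]=a; o[:248,520:]=b; 
uv=(proj(T,P)[0]-[270,140]+.5)*4; cv2.drawMarker(o,tuple(int(v) for v in uv),(0,0,255)); cv2.imwrite("pics/f10.png",o)
E
```

```text
[ 0.18290925 -0.01041361 -3.24222999] 17.252161938008012 33.5583
[-0.29166853 -0.60272204 -2.80063824] 37.975 [-179.99986037   -5.00019726  -15.59975179]
0.62 [-28. -30.  14.]
0.52 [-29.   5.  13.]
0.51 [-20. -10.  19.]
0.45 [-31.  31.  16.]
0.41 [-13.  18.  15.]
bowl [ 0.483 -0.367  0.043]
bowl [ 0.761 -0.19   0.028]
0.59 [121. -98. -91.]
bowl [ 0.319 -0.368  0.032]
bowl [ 0.499 -0.38   0.031]
bowl [ 0.372 -0.221  0.032]
```

View pics/f10.png

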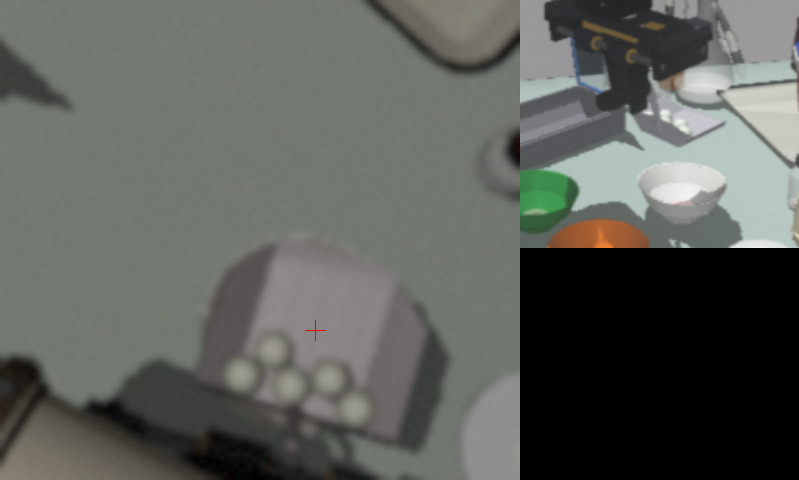

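All five balls sit at the back of the pan, which is centred over the white bowl. I'll ease the tilt to 3°, let it settle and hand in.

```bash
python3 - <<'E'
from h import *
p,o=tcp(np.array([.4743,-.3852,.13]),BY,3); env.move_straight(p,rotation=o,rate=.01); env.dwell(1)
s=env.read_state(); print(s["finger_force"],np.abs(s["qvel"]).max(),s["clock"]); print(env.close_job())
E
```

```text
49.99889798462391 0.058344478462227796 39.7917
the job is handed in; nothing more can be done
None
```

The job is handed in at 39.8 s of the 72 s allowed, result not reported back: the lid stands open, and the scoop is held about 3° lip-up and steady over the white bowl, pan underside about 130 mm above the table, with all five balls in its pan.

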